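# Find the hidden catch of the donation box

### The job

The pantry's donation box has a release plate set flush in its flat grey top panel. Feel across the panel with your fingertips, without leaning hard on it, until you find the place that gives, and press it fully in so that the yellow lid pops up; then take the hand away. Do not touch the lid, and leave the tins and other things around the box where they stand: nothing is to be picked up.

Things in the scene. Friction and masses are not known exactly. Their poses are not given: they have to be found in the camera images.
- donation_box: blue steel donation box, 240 (its x) x 200 (its y) x 80 mm high, fixed to the table; origin at the centre of its underside, z up, x from the flat panel (robot side) towards the yellow lid. It is turned up to 0.35 rad either way.
- panel_centre (a point): centre of the top face of the flat grey panel in the top of the box, 80 mm above the table, 55 mm to the box's -x side of its origin; axes as the box. The panel is 120 mm (x) by 180 mm (y) and rigid except for one release plate, whose centre is at one of six places from this point: x = -30 or +30 mm, y = -60, 0 or +60 mm.
- catch (a joint): travel of the square release plate straight down, m: 0 = not pressed, 0.006 = fully in. Plate 47 mm wide, same grey, in a 50 mm square opening (sides along the box's axes) with a thin dark gap round it, face 1.5 mm below the panel's. Closed fingertips up to 40 mm wide fit in. It gives at about 4 N, stays where it is pushed (no spring back) and raises the lid as it goes in.
- lid: the yellow lid, 98 (x) x 200 (y) x 4 mm, covering the half of the box away from the robot; hinged along its far (+x) edge, where its origin lies, 78 mm above the table. Its near edge is 77 mm from panel_centre and rises about 32 mm when it pops up. It moves only with the plate: level when shut, tilted about 0.33 rad when the plate is fully in. Not to be touched.
- soup_tin: bystander standing loose on the table beside the box: red-labelled tin, 66 mm across, 102 mm tall; origin at the centre of its underside. To be left alone.
- bean_tin: bystander standing loose on the table beside the box: blue-labelled tin, 74 mm across, 110 mm tall; origin at the centre of its underside. To be left alone.
- tuna_tin: bystander standing loose on the table beside the box: low green-labelled tin, 84 mm across, 36 mm tall; origin at the centre of its underside. To be left alone.
- jam_jar: bystander standing loose on the table beside the box: jar with a red cap, 68 mm across, 105 mm tall; origin at the centre of its underside. To be left alone.
- cracker_carton: bystander standing loose on the table beside the box: small orange carton, 45 x 75 x 110 mm; origin at the centre of its underside. To be left alone.
- stamp: bystander standing loose on the table beside the box: wooden hand stamp, 48 mm across, 82 mm tall; origin at the centre of its underside. To be left alone.

How it is judged:
By the outcome, as a careful person would: the job done as asked, in the order asked, and still so for the second after the job is handed in, with the robot touching nothing.
It also fails if it takes over 48 s, if anything falls off the work surface, if the arm or the gripper's body presses on something with over 40 N, if the wrist force passes 120 N, or if a joint passes its speed limit or range.

### The arm

A 7-joint arm with a two-finger parallel gripper is mounted at the origin on the work surface. World frame = base frame: x ahead of the robot, y to its left, z up, the work surface at z = 0. Lengths are in m, angles in rad, forces in N, time in s.
With the tool pointing down it reaches from about 0.35 to 0.9 m from the base axis. Payload 8.1 kg.
Tool frame: the origin (TCP) lies at the very end of the fingers, on their centre line; the grasp point (between the pads) lies 19 mm behind it; z points along the fingers, y is the line along which they close (so a half turn about z gives the same grasp; the last joint's range is limited). The gripper opens to 85 mm and grips with 20 to 120 N. Pads are 22 mm wide; open, the fingers measure 114 mm over their backs; the gripper's body (76 mm by 85 mm) begins 54 mm behind the grasp point. The pads swing forward as they close: fully open they stand 13 mm farther back than shut.
Start: joints at [1.165, 0.434, 0.025, 1.573, -0.012, 1.134, -0.075], TCP at [0.186, -0.597, 0.231] pointing down, gripper open.
Joint ranges: [-2.62, 2.62], [-0.44, 2.09], [-1.27, 1.32], [0.08, 2.57], [-1.32, 4.46], [0.12, 2], [-2.74, 2.74]. Speed limits (rad/s): [2.22, 2.22, 3.01, 3.01, 3.14, 3.14, 3.14].

### API

Orientations are given as a rotation vector (axis times angle).
In Python, from station import manip, snapshot, camera_model gives the robot as it stands. The module is installed in compiled form; this text tells all that it offers.
- The arm moves only by the tool step_arm, never from a script. Its arguments are lists of equal length, an entry for each row: "xyz": the shift along the world's x, y, z in mm, a list of three; "rotation": the turn, a rotation vector about the world's x, y, z in rad, a list of three; "grip": the finger opening in mm, from 0 to 85.4. In form: {"xyz": [[tx, ty, tz], ...], "rotation": [[ax, ay, az], ...], "grip": [grip, ...]}. A call has 1 to 12 rows; each row shifts and turns the commanded pose from where the row before left it; what a row does not reach is not made up. A row lasts 1/10 s, in which the tool goes at most 50 mm and 8.59 degrees, less where a joint would pass 70% of its speed; a pose out of reach is approached as far as the arm can. A call with a gripper value outside its range is refused whole. The fingers move at their own pace and stop on an object; "newtons" is the grip in N (left out, the last holds). Time passes only in rows, so rows that do not move let the fingers close. It gives the time, the measured TCP pose, the force, the opening and the grip force at its end, in the units of the state.
- manip.get_state(): the state, without advancing time (a new reading comes with each control period).
- snapshot(name): name is "scene" or "top"; returns (picture, depth): 400x640x3 uint8, red, green, blue; 400x640 float32, m along the optical axis (not along the pixel's ray), 0 where there is no reading.
- camera_model(name): a dict with "fovy" (degrees; the focal length in pixels is half the picture's height over the tangent of half this angle, whatever the lens; pixels are square), "cx", "cy" (the principal point, pixels), "T" (4x4, takes a point from camera to world coordinates). Camera axes: x right, y up, looking along -z (the intrinsics and any distortion apply to the point x, -y, -z); pixel columns grow to the right and rows downward; lengths in m; the calibration is good to about 2 mm. A picture is of the moment at which its call begins. camera_model takes no time and is no camera call.
- manip.hand_in(): hands the job in; it is judged then, once.
The state is a dict: "clock": time; "joint_positions": joint angles; "qvel": joint speeds; "joint_efforts": joint torques, N m; "position": TCP position; "tcp_rot": TCP orientation; "force": force on the tool from outside, world axes, zero at the start; "ft_torque": the same for the moment, N m; "finger_gap": finger opening in m; "gripper_force": force on a finger pad.
Only numpy, scipy, OpenCV 4.12 (cv2) and the standard library are available. Lean on these libraries where they do the work, as an engineer would, in place of code of your own. Each camera call takes 0.05 s, during which the arm holds its last target. There are 200 camera calls.

## Working session

There is one attempt and no reset: what is moved stays moved. The work goes in short steps, Python scripts to look and compute and a tool call to move; the robot and the scene stay as the last step left them, time stands still between calls to the robot, and variables do not carry over. Pictures are saved under pics/ and viewed, at most 10 in all, crops included, and the job is handed in when it is done.

Besides the shell and the picture viewer there is one more tool, called after "Emit:" by a JSON object that holds its "fn" and its "kwargs". step_arm: Moves the arm, as the interface text tells. Its arguments: {"type":"object","properties":{"xyz":{"type":"array"},"rotation":{"type":"array"},"grip":{"type":"array"},"newtons":{"type":"number"}},"required":["xyz","rotation","grip"]}

```bash
mkdir -p pics; python3 - <<'E'
from station import manip, snapshot, camera_model
import cv2,numpy as np
for n in("top","scene"):
    p,d=snapshot(n); cv2.imwrite(f"pics/{n}0.png",p[:,:,::-1]); np.savez(f"{n}0.npz",p=p,d=d)
    print(camera_model(n))
s=manip.get_state();print(s)
E
```

```text
{'fovy': 46.79883109434932, 'cx': 322.59724273637187, 'cy': 193.42181689070927, 'T': array([[ 0.02807457,  0.99138525, -0.12793401,  0.45755954],
       [-0.9991893 ,  0.03152641,  0.02503636,  0.05493159],
       [ 0.02885398,  0.12712741,  0.99146663,  1.24923695],
       [ 0.        ,  0.        ,  0.        ,  1.        ]])}
{'fovy': 56.04789973902798, 'cx': 313.4219494360394, 'cy': 201.4149220126067, 'T': array([[-5.48947328e-01, -7.11459726e-01,  4.38727580e-01,
         9.19362255e-01],
       [ 8.35856922e-01, -4.67128869e-01,  2.88329370e-01,
         2.57574711e-01],
       [-1.92416299e-04,  5.24991121e-01,  8.51107681e-01,
         7.07465894e-01],
       [ 0.00000000e+00,  0.00000000e+00,  0.00000000e+00,
         1.00000000e+00]])}
{'clock': 0.1, 'joint_positions': array([ 1.1654053 ,  0.43515597,  0.02495594,  1.57398276, -0.01156701,
        1.1340115 , -0.07510369]), 'qvel': array([-0.0001255 , -0.00176841,  0.00083315, -0.00173846,  0.00087561,
        0.00018632, -0.0004958 ]), 'joint_efforts': array([ 3.80879181e-03, -6.71756244e+01,  1.02835335e+00, -3.16899955e+01,
        1.58370158e-02,  7.29040868e-03, -4.89479714e-05]), 'position': array([ 0.18618302, -0.59615816,  0.23061163]), 'tcp_rot': array([-3.10431712e+00, -4.73535565e-01,  5.67241999e-04]), 'force': array([ 0.40947745, -1.10485713, -0.88646218]), 'ft_torque': array([ 0.00507108, -0.01692844,  0.01517704]), 'gripper_force': 0.0, 'finger_gap': 0.08563329521435148}
```

View pics/top0.png

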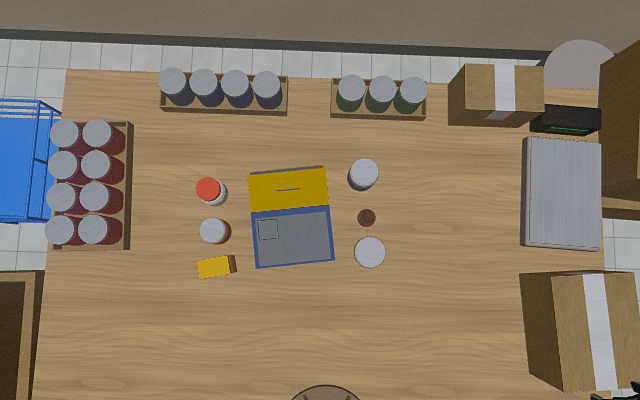

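View pics/scene0.png

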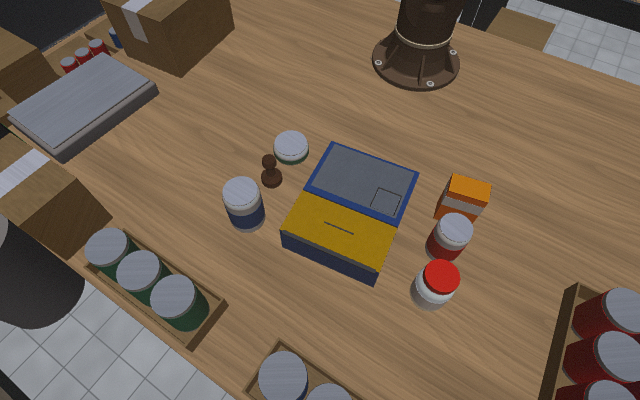

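The top picture shows the box around (290,220), with the grey panel at (292,237) and the lid above it. A thin dark square outline is visible at about (268,229), the panel's lid-side, +y corner. The scene view shows the same square at (386,201). I'll enlarge both.

```bash
python3 - <<'E'
import cv2,numpy as np
a=np.load("top0.npz")["p"][160:275,240:345,::-1]; b=np.load("scene0.npz")["p"][135:230,295:425,::-1]
a=cv2.resize(a,None,fx=5,fy=5,interpolation=cv2.INTER_CUBIC)
cv2.imwrite("pics/c1.png",a)
E
cat > h.py <<'E'
import numpy as np
from station import camera_model
def px2w(n,u,v,z):
    m=camera_model(n);f=200/np.tan(np.radians(m["fovy"])/2)
    r=m["T"][:3,:3]@np.array([(u-m["cx"])/f,-(v-m["cy"])/f,-1]);o=m["T"][:3,3]
    return o+r*(z-o[2])/r[2]
E
```

```text
(no output)
```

View pics/c1.png

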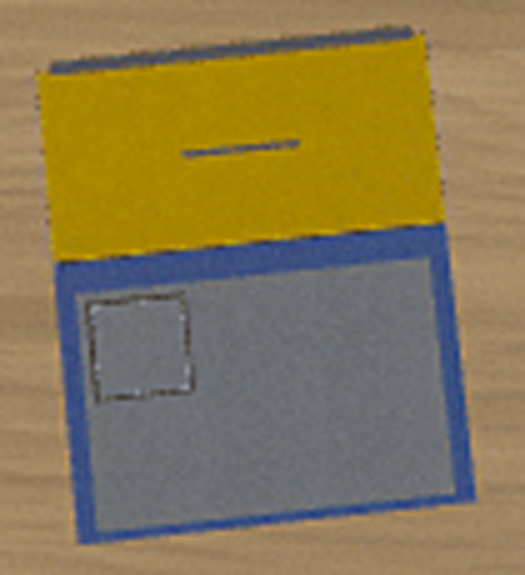

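The crop shows the outlined square centred at crop (141,346), which is picture (267.8,228.8). The panel corners are at crop (78,293), (430,258), (457,493) and (96,531).

```bash
python3 - <<'E'
from h import *
from station import manip
from scipy.spatial.transform import Rotation as R
c=[px2w("top",240+x/5-.4,160+y/5-.4,.08)[:2] for x,y in[(78,293),(430,258),(457,493),(96,531),(141,346)]]
print(np.round(c,4)); TL,TR,BR,BL,S=c
ctr=(TL+TR+BR+BL)/4; ex=(TL+TR-BL-BR); ey=(TL+BL-TR-BR); print(ctr,np.linalg.norm(ex)/2,np.linalg.norm(ey)/2)
yaw=np.arctan2(ex[1],ex[0]); yaw2=np.arctan2(-ey[0],ey[1]); print(yaw,yaw2)
y=(yaw+yaw2)/2; M=np.array([[np.cos(y),-np.sin(y)],[np.sin(y),np.cos(y)]])
print("square rel",M.T@(S-ctr),"pred",ctr+M@[.03,.06])
for p in [(.03,.06),(.03,0),(-.03,.06)]: print(p,ctr+M@p)
d=np.load("top0.npz")["d"]; print(d[225:232,264:272].mean(), d[240:250,290:300].mean())
Rt=R.from_rotvec(manip.get_state()["tcp_rot"]).as_matrix();print(Rt)
E
```

```text
[[ 5.400e-01  1.937e-01]
 [ 5.632e-01  1.650e-02]
 [ 4.454e-01 -3.000e-04]
 [ 4.216e-01  1.792e-01]
 [ 5.143e-01  1.609e-01]]
[0.49255203 0.09729441] 0.11910741881125621 0.1798864750550808
0.13146794858735258 0.13075911345149765
square rel [0.02983447 0.06018258] pred [0.51445025 0.16070157]
(0.03, 0.06) [0.51445025 0.16070157]
(0.03, 0) [0.52229454 0.10121655]
(-0.03, 0.06) [0.45496523 0.15285728]
1.1665046 1.1381134
[[ 9.54520704e-01  2.98144108e-01 -5.63189520e-04]
 [ 2.98144602e-01 -9.54519835e-01  1.29628159e-03]
 [-1.51096850e-04 -1.40523953e-03 -9.99999001e-01]]
```

Emit:
{"fn": "step_arm", "kwargs": {"xyz": [[16,34,0],[16,34,0],[16,34,0],[16,34,0],[16,34,0],[16,34,0],[16,34,0],[16,34,0],[16,34,0],[16,34,0],[16,34,0],[16,34,0]], "rotation": [[0,0,-0.02],[0,0,-0.02],[0,0,-0.02],[0,0,-0.02],[0,0,-0.02],[0,0,-0.02],[0,0,-0.02],[0,0,-0.02],[0,0,-0.01],[0,0,0],[0,0,0],[0,0,0]], "grip": [0,0,0,0,0,0,0,0,0,0,0,0]}}

```text
clock: 1.3
position: [0.3785, -0.1871, 0.2313]
tcp_rot: [3.135, 0.208, -0.0]
force: [1.2, -0.3, 1.1]
finger_gap: -0.0003
gripper_force: 0.0
```

Emit:
{"fn": "step_arm", "kwargs": {"xyz": [[12,31,0],[12,31,0],[12,31,0],[12,31,0],[12,31,0],[12,31,0],[12,31,0],[12,31,0],[12,31,0],[12,31,0],[10,25,0],[6,13,0]], "rotation": [[0,0,0],[0,0,0],[0,0,0],[0,0,0],[0,0,0],[0,0,0],[0,0,0],[0,0,0],[0,0,0],[0,0,0],[0,0,0],[0,0,0]], "grip": [0,0,0,0,0,0,0,0,0,0,0,0]}}

```text
clock: 2.5
position: [0.5144, 0.1619, 0.231]
tcp_rot: [-3.134, -0.212, 0.001]
force: [-0.1, 0.2, -0.8]
finger_gap: -0.0
gripper_force: 0.0
```

Emit:
{"fn": "step_arm", "kwargs": {"xyz": [[0,0,-20],[0,0,-25],[0,0,-25],[0,0,-25],[0,0,-20],[0,0,-10],[0,0,0],[0,0,0]], "rotation": [[0,0,0],[0,0,0],[0,0,0],[0,0,0],[0,0,0],[0,0,0],[0,0,0],[0,0,0]], "grip": [0,0,0,0,0,0,0,0]}}

```text
clock: 3.3
position: [0.5147, 0.1593, 0.1069]
tcp_rot: [-3.135, -0.208, -0.001]
force: [0.6, 0.0, 0.4]
finger_gap: 0.0001
gripper_force: 0.0
```

Emit:
{"fn": "step_arm", "kwargs": {"xyz": [[0,1,-10],[0,0,-8],[0,0,-4],[0,0,-1],[0,0,-1],[0,0,0]], "rotation": [[0,0,0],[0,0,0],[0,0,0],[0,0,0],[0,0,0],[0,0,0]], "grip": [0,0,0,0,0,0]}}

```text
clock: 3.9
position: [0.5144, 0.1605, 0.0824]
tcp_rot: [3.135, 0.208, 0.0]
force: [-0.2, 0.0, 0.5]
finger_gap: 0.0003
gripper_force: 0.0
```

Emit:
{"fn": "step_arm", "kwargs": {"xyz": [[0,0,-1],[0,0,-1],[0,0,0]], "rotation": [[0,0,0],[0,0,0],[0,0,0]], "grip": [0,0,0]}}

```text
clock: 4.2
position: [0.5143, 0.1604, 0.0802]
tcp_rot: [3.135, 0.208, -0.0]
force: [0.7, -0.5, -0.9]
finger_gap: 0.0
gripper_force: 0.0
```

Emit:
{"fn": "step_arm", "kwargs": {"xyz": [[0,0,-1],[0,0,-1],[0,0,0]], "rotation": [[0,0,0],[0,0,0],[0,0,0]], "grip": [0,0,0]}}

```text
clock: 4.5
position: [0.5144, 0.1604, 0.0783]
tcp_rot: [3.135, 0.208, 0.0]
force: [-0.1, 1.2, -0.2]
finger_gap: -0.0002
gripper_force: 0.0
```

Emit:
{"fn": "step_arm", "kwargs": {"xyz": [[0,0,-1],[0,0,-1],[0,0,0]], "rotation": [[0,0,0],[0,0,0],[0,0,0]], "grip": [0,0,0]}}

```text
clock: 4.8
position: [0.5144, 0.1604, 0.0763]
tcp_rot: [3.135, 0.208, 0.0]
force: [-0.2, 0.6, 0.9]
finger_gap: -0.0003
gripper_force: 0.5
```

Emit:
{"fn": "step_arm", "kwargs": {"xyz": [[0,0,-1],[0,0,-1],[0,0,0]], "rotation": [[0,0,0],[0,0,0],[0,0,0]], "grip": [0,0,0]}}

```text
clock: 5.1
position: [0.5144, 0.1604, 0.0742]
tcp_rot: [-3.135, -0.208, -0.0]
force: [-0.1, -0.1, 0.8]
finger_gap: -0.0002
gripper_force: 0.4
```

Emit:
{"fn": "step_arm", "kwargs": {"xyz": [[0,0,-1],[0,0,0]], "rotation": [[0,0,0],[0,0,0]], "grip": [0,0]}}

```text
clock: 5.3
position: [0.5144, 0.1604, 0.0732]
tcp_rot: [3.135, 0.208, -0.0]
force: [0.2, -0.5, 1.0]
finger_gap: 0.0003
gripper_force: 0.4
```

Emit:
{"fn": "step_arm", "kwargs": {"xyz": [[0,0,-0.5],[0,0,-0.5],[0,0,0]], "rotation": [[0,0,0],[0,0,0],[0,0,0]], "grip": [0,0,0]}}

```text
clock: 5.6
position: [0.5144, 0.1604, 0.0726]
tcp_rot: [3.135, 0.208, 0.0]
force: [-0.9, -0.7, 7.2]
finger_gap: 0.0004
gripper_force: 3.2
```

```bash
python3 - <<'E'
from station import manip, snapshot
import cv2
p,d=snapshot("scene"); cv2.imwrite("pics/s1.png",cv2.resize(p[120:320,210:480,::-1],None,fx=2.9,fy=2.9,interpolation=cv2.INTER_CUBIC))
s=manip.get_state();print(s["position"],s["force"])
E
```

```text
[0.51437266 0.16043092 0.07258405] [-2.1733042  -0.59814574  6.42137896]
```

View pics/s1.png

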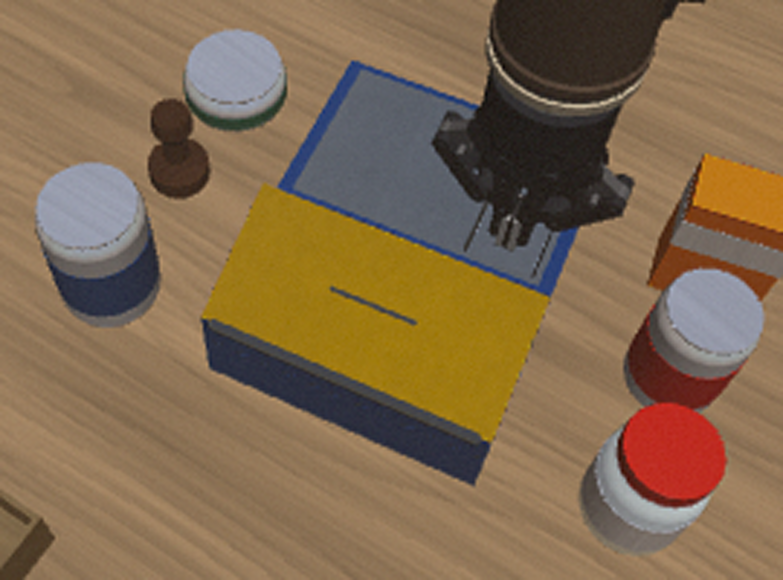

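The fingertips are inside the outlined square. The lid's near edge has moved from scene (304,193) to about (302,184), so it has probably risen. I'll check its tilt from the depth image.

```bash
cat >> h.py <<'E'
def lid(n="scene",pd=None):
    import cv2
    from station import snapshot
    p,d=pd if pd else snapshot(n); m=camera_model(n);f=200/np.tan(np.radians(m["fovy"])/2)
    h=cv2.cvtColor(p,cv2.COLOR_RGB2HSV); v,u=np.nonzero((h[...,0]>20)&(h[...,0]<30)&(h[...,1]>200)&(d>0))
    z=d[v,u]; P=np.c_[(u-m["cx"])/f*z,-(v-m["cy"])/f*z,-z]@m["T"][:3,:3].T+m["T"][:3,3]
    b=np.array([.4380,.0901]);c,s=np.cos(.131),np.sin(.131)
    q=P[:,:2]-[.49255,.0973]; x=q[:,0]*c+q[:,1]*s; y=-q[:,0]*s+q[:,1]*c
    k=(x>.06)&(x<.18)&(abs(y)<.1)&(P[:,2]<.15)&(P[:,2]>.05); a=np.polyfit(x[k],P[k,2],1)
    print(k.sum(),"slope",a[0],"z at near",np.polyval(a,.077),"far",np.polyval(a,.175),"resid",np.std(P[k,2]-np.polyval(a,x[k])))
E
python3 - <<'E'
from h import *
a=np.load("scene0.npz"); lid(pd=(a["p"],a["d"])); lid()
E
```

```text
4585 slope -0.0005389098350468357 z at near 0.08028927924005927 far 0.08023646607622469 resid 0.001062707484873847
5311 slope -0.3434063717648379 z at near 0.11495205186508486 far 0.08129822743213075 resid 0.0012459863938109527
```

Emit:
{"fn": "step_arm", "kwargs": {"xyz": [[0,0,-0.5],[0,0,0],[0,0,5],[0,0,15],[0,0,25],[0,0,35],[0,0,35],[-10,-15,30],[-20,-30,15],[-20,-30,0],[-10,-15,0],[0,0,0]], "rotation": [[0,0,0],[0,0,0],[0,0,0],[0,0,0],[0,0,0],[0,0,0],[0,0,0],[0,0,0],[0,0,0],[0,0,0],[0,0,0],[0,0,0]], "grip": [0,0,0,0,0,0,0,0,0,0,0,0]}}

```text
clock: 6.9
position: [0.4531, 0.0679, 0.2319]
tcp_rot: [3.133, 0.203, -0.001]
force: [1.1, 0.4, 0.1]
finger_gap: -0.0
gripper_force: 0.0
```

```bash
python3 - <<'E'
from h import *
from station import snapshot
import cv2
pd=snapshot("scene"); lid(pd=pd); cv2.imwrite("pics/s2.png",pd[0][:,:,::-1])
E
```

```text
5309 slope -0.34125959767524533 z at near 0.11474472931838757 far 0.08130128874621353 resid 0.0012325691965544075
```

View pics/s2.png

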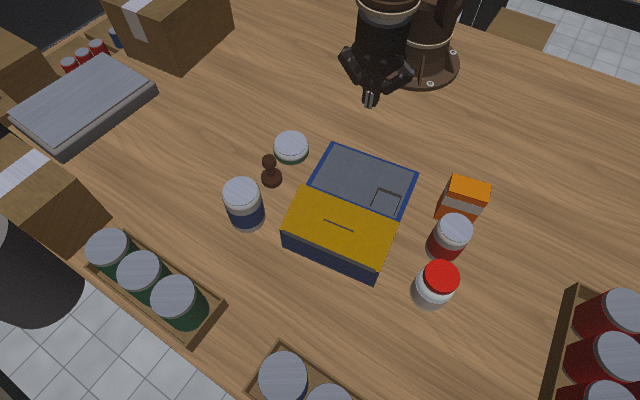

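The plate sits pressed at (388,199), the lid is up at about (340,225), the hand is clear, and everything around the box stands where it was.

```bash
python3 -c "
from station import manip
print(manip.hand_in())"
```

```text
the job is handed in; nothing more can be done
None
```

The release plate, at panel offset x = +30 mm, y = +60 mm, is pressed fully in, the lid is up at about 0.33 rad, the hand is clear with nothing else disturbed, and the job is handed in; I saw the plate's outline in the camera images and went straight to it, so I did not feel across the rest of the panel.

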